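# Start the cooling timers at the fish kitchen's counter

## Robot

A 6-joint arm with a two-finger parallel gripper is mounted at the origin on the work surface. World frame = base frame: x ahead of the robot, y to its left, z up, the work surface at z = 0. Lengths are in mm, angles in rad, forces in N, time in s.
With the tool pointing down it reaches from about 400 to 825 mm from the base axis. Payload 7 kg.
Tool frame: the origin (TCP) lies between the finger pads; the fingertips stand 8 mm ahead of it and the grasp point (between the pads) lies 11 mm behind it; z points along the fingers, y is the direction in which the jaws open and shut (so a half turn about z gives the same grasp; the last joint's range is limited). The gripper opens to 88 mm and grips with 3 to 60 N. Pads are 19 mm wide; open, the fingers measure 130 mm over their backs; the gripper's body (78 mm by 193 mm) begins 47 mm behind the grasp point.
Start: joints at [-0.875, 0.359, 0.012, 0, -1.224, -0.288], TCP at [267.671, -619.635, 234.561] pointing down, gripper open.
Joint ranges: [-3.07, 3.07], [-1.43, 2.12], [-1.02, 1.25], [-3.03, 1.67], [-3.05, -0], [-3.03, 3.03]. Speed limits (rad/s): [2.39, 2.39, 3.01, 3.14, 3.14, 3.14].

## Interface

Orientations are given as a unit quaternion [x, y, z, w].
In Python, from bench import ctrl gives the robot as it stands.
- The arm moves only by the tool arm_command, never from a script. Its argument "plan" is a list of rows, each an object of numbers: "grip": the finger opening in mm, from 0 to 87.6; "dx", "dy", "dz": the shift along the tool's x, y, z in units of 25 mm (1.0 is 25 mm); "wx", "wy", "wz": the turn, a rotation vector about the tool's x, y, z in units of 5 degrees (1.0 is 5 degrees). A call has 1 to 12 rows; each row is the pose to reach, as a shift and turn from the pose measured when the call began, along the tool's axes at that moment; what a row does not reach only later rows make up. A row lasts 1/12 s, in which the tool goes at most 41.7 mm and 7.16 degrees, less where a joint would pass 70% of its speed; a pose out of reach is approached as far as the arm can. A call with a gripper value outside its range is refused whole. The fingers move at their own pace and stop on an object; "grip_force" is the grip in N (left out, the last holds). Time passes only in rows, so rows that repeat a pose let the fingers close. It gives the time, the measured TCP pose, the force and the opening at its end, in the units of the state.
- ctrl.state(): the state, without advancing time (a new reading comes with each control period).
- ctrl.capture(name): name is "scene" or "side" or "wrist"; returns a dict with "image" (420x560x3 uint8, blue, green, red), "z_map" (420x560 float32, mm along the optical axis (not along the pixel's ray), 0 where there is no reading), "mtx" (3x3 intrinsics, pixels), "xyz" and "attitude" of the camera in the world. Camera axes: x right, y down, z forward; pixel columns grow to the right and rows downward; lengths in mm; the calibration is good to about 2 mm. A picture is of the moment at which its call begins.
- ctrl.job_done(): hands the job in, once; it reports no verdict.
The state is a dict: "time_s": time; "q": joint angles; "joint_vel": joint speeds; "tau": joint torques, N m; "eef_pos": TCP position; "orientation": TCP orientation; "wrist_force": force on the tool from outside, world axes, zero at the start; "moment": the same for the moment, N m; "gripper_width": finger opening in mm.
Only numpy, scipy, OpenCV 4.12 (cv2) and the standard library are available. Lean on these libraries where they do the work, as an engineer would, in place of code of your own. Each camera call takes 0.05 s, during which the arm holds its last target. There are 200 camera calls.

## Task

Start the cooling timers in the order the dishes came out: with the fingertips, gently press the round button of the timer in front of the small round bowl, then the one in front of the large round bowl, then the one in front of the rectangular steel pan, each fully down; the buttons stay down by themselves. Do not start the timer in front of the wooden cutting board. Do not pick up or shove any timer, and leave everything else on the counter as it stands.

Things in the scene. Friction and masses are not known exactly. Their poses are not given: they have to be found in the camera images.
- small_bowl: small round white bowl, 104 mm across, 45 mm high, with three red-brown balls of vegetable in it; fixed; origin: centre of its underside
- large_bowl: large round white bowl, 172 mm across, 60 mm high, with four potatoes in it; fixed; origin: centre of its underside
- steel_pan: rectangular steel pan, 190 x 176 mm over the rim, 65 mm high, with three small fish in it; fixed; origin: centre of its underside
- board: dark wooden cutting board, 170 x 150 mm, 20 mm thick, with one fish on it (highest point about 55 mm); fixed; origin: centre of its underside
- timer_small: the tap timer in front of the small round bowl, on the robot's side of it: loose, about 150 g, grey housing 64 x 64 mm and 26 mm high with a white round push button on top; the four timers are identical; origin: centre of its underside
- top_small (a point): centre of the top face of that timer's push button (the timer in front of the small round bowl); the button is 38 mm across, its top 50 mm above the table while up and 38 mm when fully down; it goes straight down and this point goes with it; its cap is soft rubber that gives about 2.5 mm before the button moves (3 N), and up to 8 mm in all when pressed harder (about 10 N), and springs back when let go
- button_small (a joint): how far that button is pressed: 0 up, 0.012 m fully down; it takes about 3 to 4 N at any depth until it meets its stop and stays where it is left (no spring return)
- timer_large: the tap timer in front of the large round bowl, on the robot's side of it: loose, about 150 g, grey housing 64 x 64 mm and 26 mm high with a white round push button on top; the four timers are identical; origin: centre of its underside
- top_large (a point): centre of the top face of that timer's push button (the timer in front of the large round bowl); the button is 38 mm across, its top 50 mm above the table while up and 38 mm when fully down; it goes straight down and this point goes with it; its cap is soft rubber that gives about 2.5 mm before the button moves (3 N), and up to 8 mm in all when pressed harder (about 10 N), and springs back when let go
- button_large (a joint): how far that button is pressed: 0 up, 0.012 m fully down; it takes about 3 to 4 N at any depth until it meets its stop and stays where it is left (no spring return)
- timer_pan: the tap timer in front of the rectangular steel pan, on the robot's side of it: loose, about 150 g, grey housing 64 x 64 mm and 26 mm high with a white round push button on top; the four timers are identical; origin: centre of its underside
- top_pan (a point): centre of the top face of that timer's push button (the timer in front of the rectangular steel pan); the button is 38 mm across, its top 50 mm above the table while up and 38 mm when fully down; it goes straight down and this point goes with it; its cap is soft rubber that gives about 2.5 mm before the button moves (3 N), and up to 8 mm in all when pressed harder (about 10 N), and springs back when let go
- button_pan (a joint): how far that button is pressed: 0 up, 0.012 m fully down; it takes about 3 to 4 N at any depth until it meets its stop and stays where it is left (no spring return)
- timer_board: the tap timer in front of the wooden cutting board, on the robot's side of it: loose, about 150 g, grey housing 64 x 64 mm and 26 mm high with a white round push button on top; the four timers are identical; origin: centre of its underside
- top_board (a point): centre of the top face of that timer's push button (the timer in front of the wooden cutting board); the button is 38 mm across, its top 50 mm above the table while up and 38 mm when fully down; it goes straight down and this point goes with it; its cap is soft rubber that gives about 2.5 mm before the button moves (3 N), and up to 8 mm in all when pressed harder (about 10 N), and springs back when let go
- button_board (a joint): how far that button is pressed: 0 up, 0.012 m fully down; it takes about 3 to 4 N at any depth until it meets its stop and stays where it is left (no spring return)
- salt: bystander: steel salt shaker, 38 mm across, 62 mm high; loose; origin at its underside
- spice_jar: bystander: small amber glass jar, 42 mm across, 66 mm high; loose; origin at its underside
- ramekin: bystander: small white open ramekin, 64 mm across, 38 mm high; loose; origin at its underside
- spoon: bystander: steel spoon lying flat, 170 mm long; loose
- oil: bystander: green glass bottle, 56 mm across, 150 mm high; loose; origin at its underside
- mug: bystander: steel mug, 78 mm across, 88 mm high; loose; origin at its underside
- pepper: bystander: dark wooden pepper mill, 48 mm across, 108 mm high; loose; origin at its underside
Not all that is in view belongs to the job. Leave any pink, purple or turquoise look-alike of the timer_large alone.

How it is judged (in metres and radians):
On the way, in this order (a step that is already met when the one before it is completed fails the run):
1. the button of the timer in front of the small round bowl is pressed down by at least 6 mm (value of joint button_small above 0.006 m), for 0.1 s.
2. the button of the timer in front of the large round bowl is pressed down by at least 6 mm (value of joint button_large above 0.006 m), for 0.1 s.
3. the button of the timer in front of the rectangular steel pan is pressed down by at least 6 mm (value of joint button_pan above 0.006 m), for 0.1 s.
At the end, for the whole second after the job is handed in: the buttons of the timers at the small bowl, the large bowl and the steel pan are down by at least 6 of their 12 mm, that of the cutting board's timer is up (within 3 mm); every timer stands flat within 25 mm of where it started and is at rest; every bystander is within 20 mm of where it started (value of joint each of button_small, button_large, button_pan above 0.006 m and value of joint button_board below 0.003 m and distance of each of timer_small, timer_large, timer_pan, timer_board from where it was at the start of the episode below 0.025 m and angle between each of timer_small, timer_large, timer_pan, timer_board's own z axis and vertical below 0.1 rad and linear speed of each of timer_small, timer_large, timer_pan, timer_board below 0.02 m/s and distance of each of salt, spice_jar, ramekin, spoon, oil, mug, pepper from where it was at the start of the episode below 0.02 m); the robot touches nothing.
It fails at once if a timer is started before an earlier one in the stated order ((value of joint button_large above 0.006 m and value of joint button_small below 0.006 m) or (value of joint button_pan above 0.006 m and value of joint button_large below 0.006 m)).
It fails at once if the button of the timer in front of the cutting board is pressed by more than 3 mm (value of joint button_board above 0.003 m).
It fails at once if a timer is lifted by more than 8 mm, slid by more than 25 mm or tipped by more than 0.3 rad (height (world z) of any of timer_small, timer_large, timer_pan, timer_board above 0.008 m or distance of any of timer_small, timer_large, timer_pan, timer_board from where it was at the start of the episode above 0.025 m or angle between any of timer_small, timer_large, timer_pan, timer_board's own z axis and vertical above 0.3 rad).
It fails at once if a timer is pressed harder than 30 N (contact force between any of the fingers, the arm and timer_small above 30 N or contact force between any of the fingers, the arm and timer_large above 30 N or contact force between any of the fingers, the arm and timer_pan above 30 N or contact force between any of the fingers, the arm and timer_board above 30 N).
It fails at once if a bystander is moved by more than 20 mm (distance of any of salt, spice_jar, ramekin, spoon, oil, mug, pepper from where it was at the start of the episode above 0.02 m).
It also fails if it takes over 56 s, if anything falls off the work surface, if the arm or the gripper's body presses on something with over 40 N, if the wrist force passes 120 N, or if a joint passes its speed limit or range.

## Working session

There is one attempt and no reset: what is moved stays moved. The work goes in short steps, Python scripts to look and compute and a tool call to move; the robot and the scene stay as the last step left them, time stands still between calls to the robot, and variables do not carry over. Pictures are saved under pics/ and viewed, about 8 in all and at most 12, crops included, and the job is handed in when it is done.

Besides the shell and the picture viewer there is one more tool, called after "Request:" in YAML: its name, and indented under it one key for each argument. arm_command: Moves the arm, as the interface text tells. Its arguments: {"type":"object","properties":{"plan":{"type":"array"},"grip_force":{"type":"number"}},"required":["plan"]}

```bash
mkdir -p pics; cat > h.py <<'E'
import numpy as np,cv2
from bench import ctrl
from scipy.spatial.transform import Rotation as R
def rot(a):
    a=np.array(a,float)
    return a if a.shape==(3,3) else R.from_quat(a).as_matrix()
def ray(c,u,v):
    d=np.linalg.inv(c["mtx"])@np.array([u,v,1.]); return rot(c["attitude"])@d
def onplane(c,u,v,z):
    d=ray(c,u,v); p=np.array(c["xyz"],float); return p+d*(z-p[2])/d[2]
def cloud(c):
    h,w=c["z_map"].shape; u,v=np.meshgrid(np.arange(w),np.arange(h))
    d=np.stack([u,v,np.ones_like(u)],-1)@np.linalg.inv(c["mtx"]).T
    return (d*c["z_map"][...,None])@rot(c["attitude"]).T+np.array(c["xyz"])
E
python3 - <<'E'
from h import *
import pickle
print(ctrl.state())
for n in("scene","side"):
    c=ctrl.capture(n); pickle.dump(c,open(n+".pkl","wb")); print(n,c["xyz"],c["attitude"],c["mtx"])
    cv2.imwrite(f"pics/{n}.png",cv2.resize(c["image"],(800,600)))
E
```

```text
{'time_s': 0.0, 'q': array([-8.74900408e-01,  3.59382492e-01,  1.10683189e-02, -3.72642511e-04,
       -1.22412305e+00, -2.88102312e-01]), 'joint_vel': array([-0.00068843, -0.00036399,  0.0009875 ,  0.00065875, -0.00089233,
        0.00010029]), 'tau': array([-1.67032135e-04, -5.82702613e+01,  2.93050861e+01,  6.99724317e+00,
        6.79077086e-03, -1.48189620e-04]), 'eef_pos': array([ 267.4850948 , -619.21104663,  233.62559736]), 'orientation': array([-2.02424732e-01,  9.79297465e-01,  8.05892022e-04, -2.33165402e-04]), 'wrist_force': array([ 0.2469925 , -0.29491242, -0.39735935]), 'moment': array([-0.05417973, -0.00876331, -0.00817917]), 'gripper_width': 87.51353865312878}
scene [ 992.80050367 -805.18837241 1374.75685822] [ 0.91847279  0.25329256 -0.08128527 -0.2926488 ] [[512.81009109   0.         281.32688095]
 [  0.         512.81009109 211.11346953]
 [  0.           0.           1.        ]]
side [  213.43210095 -1318.13022086   973.25739206] [ 0.87619487 -0.09634893  0.05849221 -0.46859162] [[541.96389935   0.         271.88929707]
 [  0.         541.96389935 211.13240637]
 [  0.           0.           1.        ]]
```

View pics/scene.png

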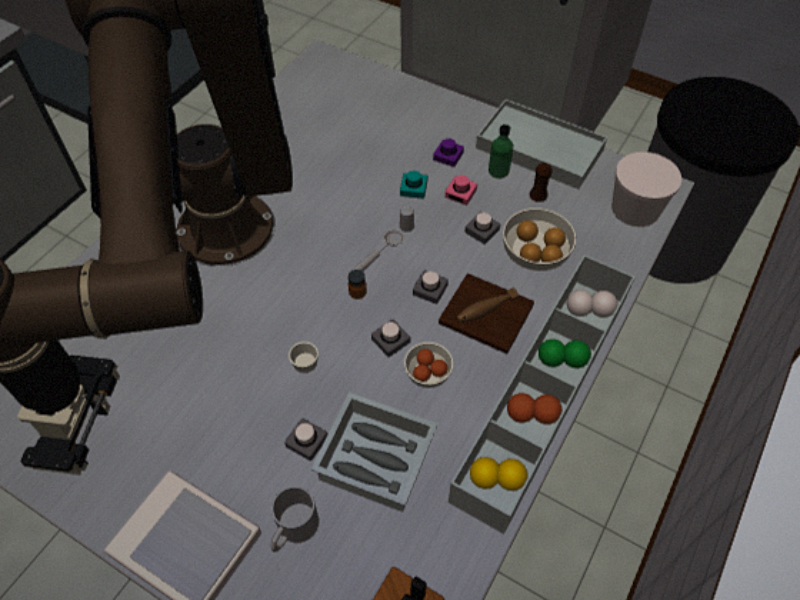

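View pics/side.png

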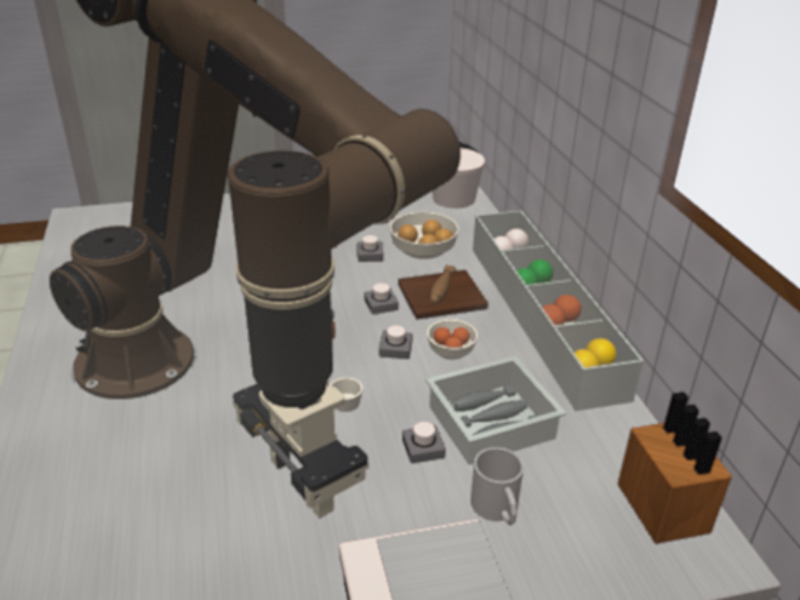

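Four white-button timers show in the scene picture (800x600): (483,222) in front of the large bowl, (431,282) the board, (390,332) the small bowl and (305,435) the steel pan. The purple, teal and pink ones are look-alikes. In the side view the same timers are at (370,242), (381,291), (396,335) and (424,433). Next I'll measure them from both views.

```bash
python3 - <<'E'
from h import *
import pickle
seeds={"scene":dict(large=(483,220),board=(431,280),small=(390,330),pan=(305,432)),
"side":dict(large=(370,241),board=(381,290),small=(396,333),pan=(424,431))}
px={}
cs={}
for n in seeds:
    c=cs[n]=pickle.load(open(n+".pkl","rb")); im=c["image"]; pc=cloud(c)
    b,g,r=[im[...,i].astype(int) for i in range(3)]
    for k,(u,v) in seeds[n].items():
        u,v=u*.7,v*.7; w=20; u0,v0=int(u)-w,int(v)-w
        sub=pc[v0:v0+2*w,u0:u0+2*w]; 
        # top-face pixels: near seed brightness and warm white
        wm=((r-b)>8)&(r>0.8*r[int(v),int(u)])
        m=wm[v0:v0+2*w,u0:u0+2*w].astype(np.uint8)
        nl,lab,st,ce=cv2.connectedComponentsWithStats(m)
        i=lab[w,w]; cu,cv_=ce[i]+[u0,v0]; px[n,k]=(cu,cv_)
        zz=sub[lab==i][:,2]
        print(n,k,im[int(v),int(u)],i,st[i],np.round([cu,cv_],1),"onplane50",onplane(c,cu,cv_,50).round(1),"depth z pct",np.percentile(zz,[10,50,90]).round(1))
for k in seeds["scene"]:
    A=[];B=[]
    for n in cs:
        d=ray(cs[n],*px[n,k]); d/=np.linalg.norm(d); P=np.eye(3)-np.outer(d,d); A.append(P);B.append(P@cs[n]["xyz"])
    print(k,"triang",np.linalg.solve(sum(A),sum(B)).round(1))
c=cs["scene"]
for k,(u,v) in dict(small_bowl=(429,364),board=(487,312),large_bowl=(540,238),pan=(375,450),salt=(407,222),jar=(357,285),mug=(294,512),ram=(304,355),pepper=(540,183),oil=(501,155)).items(): print(k,onplane(c,u*.7,v*.7,40).round())
ims=cv2.resize(c["image"][130:345,190:420],None,fx=2.7,fy=2.7,interpolation=cv2.INTER_CUBIC);cv2.imwrite("pics/crop1.png",ims)
E
```

```text
scene large [150 160 174] 2 [16 15 10  8 65] [338.3 152.4] onplane50 [550.8 315.   50. ] depth z pct [41.8 49.6 53.3]
scene board [151 160 175] 1 [15 14 11  9 77] [301. 194.] onplane50 [529.4  92.4  50. ] depth z pct [45.6 50.3 53. ]
scene small [149 154 172] 1 [15 16 11 10 88] [272.8 230.2] onplane50 [524.  -74.3  50. ] depth z pct [45.3 49.9 53.1]
scene pan [147 159 170] 1 [ 14  15  13  11 112] [212.7 301.9] onplane50 [ 504.3 -366.9   50. ] depth z pct [46.9 50.5 53.9]
side large [209 217 231] 4 [14 16 12  6 55] [258.6 166.5] onplane50 [552.3 316.6  50. ] depth z pct [-0.9 48.7 51.5]
side board [208 218 231] 1 [14 14 13  8 76] [266.1 200.4] onplane50 [530.6  94.9  50. ] depth z pct [-0.  48.6 51.7]
side small [214 222 233] 1 [14 14 13  9 89] [276.9 230.9] onplane50 [525.8 -72.6  50. ] depth z pct [-0.3 49.6 51.8]
side pan [213 220 232] 1 [ 13  14  15  11 133] [296.3 299.7] onplane50 [ 505.4 -366.    50. ] depth z pct [ 3.4 49.6 52. ]
large triang [551.6 313.2  52. ]
board triang [530.   91.2  52.2]
small triang [524.9 -75.7  52.4]
pan triang [ 504.9 -367.4   51.5]
small_bowl [ 637. -102.   40.]
board [682.  79.  40.]
large_bowl [693. 335.  40.]
pan [ 643. -325.   40.]
salt [395. 216.  40.]
jar [395.  -5.  40.]
mug [ 579. -506.   40.]
ram [ 398. -219.   40.]
pepper [617. 501.  40.]
oil [487. 541.  40.]
```

View pics/crop1.png

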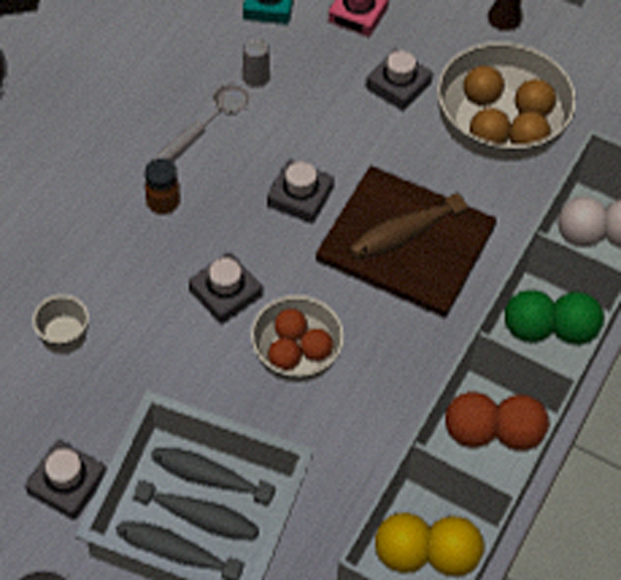

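The crop confirms the pairing. By table y, timer and dish: small −74/−102, board 92/79, large 315/335, pan −367/−325. Now I'll close the fingers and move above the small bowl's timer at (525, −73.5).

Request:
arm_command:
  plan:
    - {"dx":-1.1,"dy":1.0,"dz":0.1,"grip":0}
    - {"dx":-2.2,"dy":2.0,"dz":0.2,"grip":0}
    - {"dx":-3.5,"dy":3.0,"dz":0.3,"grip":0}
    - {"dx":-4.7,"dy":4.0,"dz":0.4,"grip":0}
    - {"dx":-5.8,"dy":5.0,"dz":0.5,"grip":0}
    - {"dx":-7,"dy":6.1,"dz":0.6,"grip":0}
    - {"dx":-8.1,"dy":7.1,"dz":0.8,"grip":0}
    - {"dx":-9.2,"dy":8.1,"dz":1,"grip":0}
    - {"dx":-10.3,"dy":9.1,"dz":1.2,"grip":0}
    - {"dx":-11.4,"dy":10.1,"dz":1.4,"grip":0}
    - {"dx":-12.5,"dy":11.1,"dz":1.6,"grip":0}
    - {"dx":-13.6,"dy":12.0,"dz":1.8,"grip":0}

```text
schema error: expected keys grip, dx, dy, dz, wx, wy, wz
```

```bash
cat > go.py <<'E'
from h import *
import sys
s=ctrl.state(); M=rot(s["orientation"]); p=np.array(s["eef_pos"])
print("t",round(s["time_s"],2),"p",p.round(1),"F",np.round(s["wrist_force"],1),"grip",round(s["gripper_width"],1),"tilt",np.degrees(np.arccos(-M[2,2])).round(2))
a=[float(x) for x in sys.argv[1:4]]
print("units",(M.T@(np.array(a)-p)/25).round(2), "vert unit per mm",(M.T@[0,0,-1]/25).round(4))
E
python3 go.py 525 -73.5 75
```

```text
t 0.1 p [ 267.5 -619.3  233.7] F [0.8 0.3 1.1] grip 88.0 tilt 0.09
units [-18.11  15.95   6.37] vert unit per mm [-0.     -0.0001  0.04  ]
```

All seven keys are needed in each row.

Request:
arm_command:
  plan:
    - {"dx":-1.1,"dy":1.0,"dz":0.1,"wx":0,"wy":0,"wz":0,"grip":0}
    - {"dx":-2.2,"dy":2.0,"dz":0.2,"wx":0,"wy":0,"wz":0,"grip":0}
    - {"dx":-3.4,"dy":3.0,"dz":0.3,"wx":0,"wy":0,"wz":0,"grip":0}
    - {"dx":-4.5,"dy":4.0,"dz":0.4,"wx":0,"wy":0,"wz":0,"grip":0}
    - {"dx":-5.7,"dy":5.0,"dz":0.5,"wx":0,"wy":0,"wz":0,"grip":0}
    - {"dx":-6.9,"dy":6.1,"dz":0.6,"wx":0,"wy":0,"wz":0,"grip":0}
    - {"dx":-8.1,"dy":7.1,"dz":0.8,"wx":0,"wy":0,"wz":0,"grip":0}
    - {"dx":-9.2,"dy":8.1,"dz":1,"wx":0,"wy":0,"wz":0,"grip":0}
    - {"dx":-10.3,"dy":9.1,"dz":1.2,"wx":0,"wy":0,"wz":0,"grip":0}
    - {"dx":-11.4,"dy":10.1,"dz":1.4,"wx":0,"wy":0,"wz":0,"grip":0}
    - {"dx":-12.5,"dy":11.1,"dz":1.6,"wx":0,"wy":0,"wz":0,"grip":0}
    - {"dx":-13.6,"dy":12.0,"dz":1.8,"wx":0,"wy":0,"wz":0,"grip":0}

```text
time_s: 1.1
eef_pos: [460.7, -207.0, 188.9]
orientation: [-0.202, 0.979, 0.001, -0.0]
wrist_force: [0.3, -0.5, -0.6]
gripper_width: 13.3
```

```bash
python3 go.py 525 -73.5 75
```

```text
t 1.1 p [ 460.7 -207.   188.9] F [ 0.3 -0.5 -0.6] grip 13.3 tilt 0.09
units [-4.48  3.88  4.56] vert unit per mm [-0.     -0.0001  0.04  ]
```

Request:
arm_command:
  plan:
    - {"dx":-1.1,"dy":1.0,"dz":0.9,"wx":0,"wy":0,"wz":0,"grip":0}
    - {"dx":-2.2,"dy":1.9,"dz":1.8,"wx":0,"wy":0,"wz":0,"grip":0}
    - {"dx":-3.4,"dy":2.9,"dz":2.7,"wx":0,"wy":0,"wz":0,"grip":0}
    - {"dx":-4.48,"dy":3.88,"dz":3.2,"wx":0,"wy":0,"wz":0,"grip":0}
    - {"dx":-4.48,"dy":3.88,"dz":4.0,"wx":0,"wy":0,"wz":0,"grip":0}
    - {"dx":-4.48,"dy":3.88,"dz":4.56,"wx":0,"wy":0,"wz":0,"grip":0}
    - {"dx":-4.48,"dy":3.88,"dz":4.56,"wx":0,"wy":0,"wz":0,"grip":0}
    - {"dx":-4.48,"dy":3.88,"dz":4.56,"wx":0,"wy":0,"wz":0,"grip":0}
    - {"dx":-4.48,"dy":3.88,"dz":4.56,"wx":0,"wy":0,"wz":0,"grip":0}

```text
time_s: 1.85
eef_pos: [525.3, -73.7, 75.8]
orientation: [-0.202, 0.979, 0.001, 0.0]
wrist_force: [0.3, 0.3, 0.3]
gripper_width: 0.2
```

```bash
python3 go.py 525 -73.5 42; python3 - <<'E'
from h import *
for n in("scene","side"):
    im=ctrl.capture(n)["image"]
    c=(273,230) if n=="scene" else (277,231)
    t=cv2.resize(im[c[1]-60:c[1]+60,c[0]-45:c[0]+45],(390,520),interpolation=cv2.INTER_CUBIC)
    o=t if n=="scene" else np.hstack([o,t])
cv2.imwrite("pics/above1.png",o)
E
```

```text
t 1.85 p [525.3 -73.7  75.8] F [0.3 0.3 0.3] grip 0.2 tilt 0.08
units [0.01 0.01 1.35] vert unit per mm [ 0.     -0.0001  0.04  ]
```

View pics/above1.png

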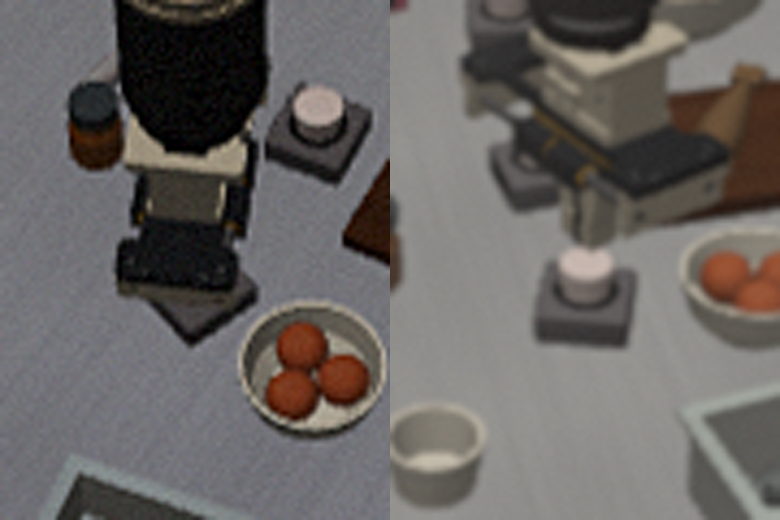

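In the side view the fingertips, around (590,240), sit right over the white button at (585,265), with the body clear of everything. I'll press slowly, reading the force part way.

Request:
arm_command:
  plan:
    - {"dx":0,"dy":0,"dz":0.3,"wx":0,"wy":0,"wz":0,"grip":0}
    - {"dx":0,"dy":0,"dz":0.5,"wx":0,"wy":0,"wz":0,"grip":0}
    - {"dx":0,"dy":0,"dz":0.7,"wx":0,"wy":0,"wz":0,"grip":0}
    - {"dx":0,"dy":0,"dz":0.8,"wx":0,"wy":0,"wz":0,"grip":0}
    - {"dx":0,"dy":0,"dz":0.9,"wx":0,"wy":0,"wz":0,"grip":0}
    - {"dx":0,"dy":0,"dz":1.0,"wx":0,"wy":0,"wz":0,"grip":0}
    - {"dx":0,"dy":0,"dz":1.1,"wx":0,"wy":0,"wz":0,"grip":0}
    - {"dx":0,"dy":0,"dz":1.2,"wx":0,"wy":0,"wz":0,"grip":0}
    - {"dx":0,"dy":0,"dz":1.2,"wx":0,"wy":0,"wz":0,"grip":0}
    - {"dx":0,"dy":0,"dz":1.2,"wx":0,"wy":0,"wz":0,"grip":0}

```text
time_s: 2.78
eef_pos: [525.5, -73.8, 46.1]
orientation: [-0.202, 0.979, 0.001, 0.001]
wrist_force: [-0.5, -1.6, 2.4]
gripper_width: 0.6
```

Request:
arm_command:
  plan:
    - {"dx":0,"dy":0,"dz":0.08,"wx":0,"wy":0,"wz":0,"grip":0}
    - {"dx":0,"dy":0,"dz":0.16,"wx":0,"wy":0,"wz":0,"grip":0}
    - {"dx":0,"dy":0,"dz":0.2,"wx":0,"wy":0,"wz":0,"grip":0}
    - {"dx":0,"dy":0,"dz":0.2,"wx":0,"wy":0,"wz":0,"grip":0}
    - {"dx":0,"dy":0,"dz":0.2,"wx":0,"wy":0,"wz":0,"grip":0}

```text
time_s: 3.2
eef_pos: [525.6, -73.7, 41.2]
orientation: [-0.202, 0.979, 0.001, 0.001]
wrist_force: [-1.0, -1.6, 5.6]
gripper_width: 0.2
```

The force is past the 3–4 N plateau with the tip at 33 mm, so the button is at its stop. I'll retract and look.

Request:
arm_command:
  plan:
    - {"dx":0,"dy":0,"dz":-0.5,"wx":0,"wy":0,"wz":0,"grip":0}
    - {"dx":0,"dy":0,"dz":-1.2,"wx":0,"wy":0,"wz":0,"grip":0}
    - {"dx":0,"dy":0,"dz":-2.4,"wx":0,"wy":0,"wz":0,"grip":0}
    - {"dx":0,"dy":0,"dz":-3.6,"wx":0,"wy":0,"wz":0,"grip":0}
    - {"dx":0,"dy":0,"dz":-3.6,"wx":0,"wy":0,"wz":0,"grip":0}
    - {"dx":0,"dy":0,"dz":-3.6,"wx":0,"wy":0,"wz":0,"grip":0}

```text
time_s: 3.7
eef_pos: [526.8, -73.4, 132.8]
orientation: [-0.202, 0.979, 0.001, 0.003]
wrist_force: [0.0, 0.7, 0.1]
gripper_width: 0.4
```

```bash
cat > chk.py <<'E'
from h import *
import pickle,sys
# height of a button top: median cloud z within 12 mm of centre, side view
P=dict(small=(525,-73.5),board=(530,93.5),large=(551.5,315.5),pan=(505,-366.5))
for n in("scene","side"):
    c=ctrl.capture(n); pc=cloud(c); 
    for k,(x,y) in P.items():
        m=(np.hypot(pc[...,0]-x,pc[...,1]-y)<13)&(pc[...,2]>15)&(pc[...,2]<75)&(c["z_map"]>0)
        print(n,k,m.sum(),np.percentile(pc[m][:,2],[50,80]).round(1) if m.sum()>5 else "hidden")
E
python3 go.py 551.5 315.5 75; python3 chk.py
```

```text
t 3.7 p [526.8 -73.4 132.8] F [0.  0.7 0.1] grip 0.4 tilt 0.34
units [-7.06 13.89  2.36] vert unit per mm [ 0.0002 -0.      0.04  ]
scene small 46 [38.  40.7]
scene board 44 [49.7 51.6]
scene large 38 [49. 54.]
scene pan 61 [48.9 50.9]
side small 37 [37.9 40.2]
side board 33 [49.9 51.3]
side large 0 hidden
side pan 62 [50.4 51.3]
```

The depth reads the small timer's button top at 38 mm, fully down, and the others still up. Next is the large bowl's timer, about 390 mm away.

Request:
arm_command:
  plan:
    - {"dx":-0.7,"dy":1.3,"dz":0,"wx":0,"wy":0,"wz":0,"grip":0}
    - {"dx":-1.4,"dy":2.7,"dz":0,"wx":0,"wy":0,"wz":0,"grip":0}
    - {"dx":-2.1,"dy":4.1,"dz":0,"wx":0,"wy":0,"wz":0,"grip":0}
    - {"dx":-2.8,"dy":5.5,"dz":0,"wx":0,"wy":0,"wz":0,"grip":0}
    - {"dx":-3.5,"dy":6.9,"dz":0,"wx":0,"wy":0,"wz":0,"grip":0}
    - {"dx":-4.2,"dy":8.3,"dz":0,"wx":0,"wy":0,"wz":0,"grip":0}
    - {"dx":-4.9,"dy":9.7,"dz":0,"wx":0,"wy":0,"wz":0,"grip":0}
    - {"dx":-5.6,"dy":11.1,"dz":0,"wx":0,"wy":0,"wz":0,"grip":0}
    - {"dx":-6.3,"dy":12.5,"dz":0,"wx":0,"wy":0,"wz":0,"grip":0}
    - {"dx":-7.06,"dy":13.89,"dz":0,"wx":0,"wy":0,"wz":0,"grip":0}
    - {"dx":-7.06,"dy":13.89,"dz":0.8,"wx":0,"wy":0,"wz":0,"grip":0}
    - {"dx":-7.06,"dy":13.89,"dz":1.2,"wx":0,"wy":0,"wz":0,"grip":0}

```text
time_s: 4.8
eef_pos: [548.4, 316.8, 98.0]
orientation: [-0.203, 0.979, 0.0, -0.001]
wrist_force: [-1.0, -1.0, -1.4]
gripper_width: -0.0
```

```bash
python3 go.py 551.5 315.5 75
```

```text
t 4.8 p [548.4 316.8  98. ] F [-1.  -1.  -1.4] grip -0.0 tilt 0.12
units [-0.09 -0.1   0.92] vert unit per mm [-0.0001 -0.      0.04  ]
```

Request:
arm_command:
  plan:
    - {"dx":-0.09,"dy":-0.1,"dz":0.5,"wx":0,"wy":0,"wz":0,"grip":0}
    - {"dx":-0.09,"dy":-0.1,"dz":0.92,"wx":0,"wy":0,"wz":0,"grip":0}
    - {"dx":-0.09,"dy":-0.1,"dz":0.92,"wx":0,"wy":0,"wz":0,"grip":0}
    - {"dx":-0.09,"dy":-0.1,"dz":0.92,"wx":0,"wy":0,"wz":0,"grip":0}
    - {"dx":-0.09,"dy":-0.1,"dz":0.92,"wx":0,"wy":0,"wz":0,"grip":0}

```text
time_s: 5.22
eef_pos: [551.8, 315.0, 75.4]
orientation: [-0.203, 0.979, 0.0, -0.001]
wrist_force: [0.3, 0.5, 1.3]
gripper_width: 0.2
```

```bash
python3 go.py 551.5 315.5 41; python3 - <<'E'
from h import *
c=(338,152);im=ctrl.capture("scene")["image"]
o=cv2.resize(im[c[1]-50:c[1]+50,c[0]-50:c[0]+50],(450,450),interpolation=cv2.INTER_CUBIC)
c=(259,167);im=ctrl.capture("side")["image"]
o=np.hstack([o,cv2.resize(im[c[1]-50:c[1]+50,c[0]-35:c[0]+35],(315,450),interpolation=cv2.INTER_CUBIC)])
cv2.imwrite("pics/above2.png",o)
E
```

```text
t 5.22 p [551.8 315.   75.4] F [0.3 0.5 1.3] grip 0.2 tilt 0.1
units [-0.    0.02  1.38] vert unit per mm [-0.0001 -0.      0.04  ]
```

View pics/above2.png

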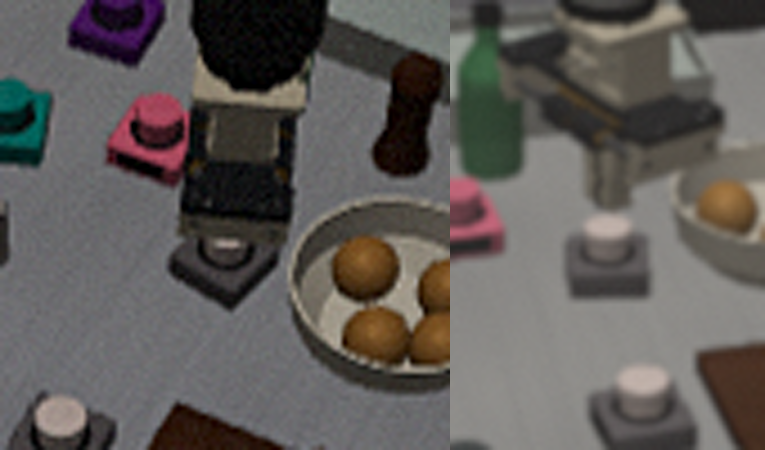

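The tips at (610,200) in the right half stand above the button at (607,228), and the pink look-alike, bowl and mill are clear. Pressing the large bowl's timer.

Request:
arm_command:
  plan:
    - {"dx":0,"dy":0,"dz":0.3,"wx":0,"wy":0,"wz":0,"grip":0}
    - {"dx":0,"dy":0,"dz":0.5,"wx":0,"wy":0,"wz":0,"grip":0}
    - {"dx":0,"dy":0,"dz":0.65,"wx":0,"wy":0,"wz":0,"grip":0}
    - {"dx":0,"dy":0,"dz":0.8,"wx":0,"wy":0,"wz":0,"grip":0}
    - {"dx":0,"dy":0,"dz":0.9,"wx":0,"wy":0,"wz":0,"grip":0}
    - {"dx":0,"dy":0,"dz":1.0,"wx":0,"wy":0,"wz":0,"grip":0}
    - {"dx":0,"dy":0,"dz":1.1,"wx":0,"wy":0,"wz":0,"grip":0}
    - {"dx":0,"dy":0,"dz":1.2,"wx":0,"wy":0,"wz":0,"grip":0}
    - {"dx":0,"dy":0,"dz":1.3,"wx":0,"wy":0,"wz":0,"grip":0}
    - {"dx":0,"dy":0,"dz":1.38,"wx":0,"wy":0,"wz":0,"grip":0}
    - {"dx":0,"dy":0,"dz":1.38,"wx":0,"wy":0,"wz":0,"grip":0}
    - {"dx":0,"dy":0,"dz":1.38,"wx":0,"wy":0,"wz":0,"grip":0}

```text
time_s: 6.32
eef_pos: [551.8, 315.3, 41.6]
orientation: [-0.203, 0.979, 0.001, -0.0]
wrist_force: [-2.6, -1.7, 4.8]
gripper_width: 0.5
```

Request:
arm_command:
  plan:
    - {"dx":0,"dy":0,"dz":-0.5,"wx":0,"wy":0,"wz":0,"grip":0}
    - {"dx":0,"dy":0,"dz":-1.2,"wx":0,"wy":0,"wz":0,"grip":0}
    - {"dx":0,"dy":0,"dz":-2.4,"wx":0,"wy":0,"wz":0,"grip":0}
    - {"dx":0,"dy":0,"dz":-3.6,"wx":0,"wy":0,"wz":0,"grip":0}
    - {"dx":0,"dy":0,"dz":-3.6,"wx":0,"wy":0,"wz":0,"grip":0}
    - {"dx":0,"dy":0,"dz":-3.6,"wx":0,"wy":0,"wz":0,"grip":0}

```text
time_s: 6.82
eef_pos: [553.0, 316.4, 133.7]
orientation: [-0.203, 0.979, 0.002, 0.002]
wrist_force: [-0.5, -0.0, -1.0]
gripper_width: 0.5
```

```bash
python3 go.py 505 -366.5 75; python3 chk.py
```

```text
t 6.82 p [553.  316.4 133.7] F [-0.5 -0.  -1. ] grip 0.5 tilt 0.29
units [ 12.64 -24.31   2.22] vert unit per mm [ 0.0002 -0.0001  0.04  ]
scene small 45 [38.7 42.3]
scene board 38 [49.4 51.2]
scene large 32 [38.3 41. ]
scene pan 60 [49.8 52.5]
side small 38 [38.2 39.5]
side board 29 [49.4 51.8]
side large 28 [38.1 40.2]
side pan 62 [49.6 51.9]
```

The large button is down (38 mm in both views). On to the pan's timer, in two calls.

Request:
arm_command:
  plan:
    - {"dx":0.63,"dy":-1.2,"dz":0,"wx":0,"wy":0,"wz":0,"grip":0}
    - {"dx":1.26,"dy":-2.4,"dz":0,"wx":0,"wy":0,"wz":0,"grip":0}
    - {"dx":1.9,"dy":-3.6,"dz":0,"wx":0,"wy":0,"wz":0,"grip":0}
    - {"dx":2.5,"dy":-4.8,"dz":0,"wx":0,"wy":0,"wz":0,"grip":0}
    - {"dx":3.1,"dy":-6,"dz":0,"wx":0,"wy":0,"wz":0,"grip":0}
    - {"dx":3.8,"dy":-7.3,"dz":0,"wx":0,"wy":0,"wz":0,"grip":0}
    - {"dx":4.4,"dy":-8.5,"dz":0,"wx":0,"wy":0,"wz":0,"grip":0}
    - {"dx":5,"dy":-9.7,"dz":0,"wx":0,"wy":0,"wz":0,"grip":0}
    - {"dx":5.7,"dy":-10.9,"dz":0,"wx":0,"wy":0,"wz":0,"grip":0}
    - {"dx":6.3,"dy":-12.1,"dz":0,"wx":0,"wy":0,"wz":0,"grip":0}
    - {"dx":6.9,"dy":-13.3,"dz":0,"wx":0,"wy":0,"wz":0,"grip":0}
    - {"dx":7.6,"dy":-14.6,"dz":0,"wx":0,"wy":0,"wz":0,"grip":0}

```text
time_s: 7.92
eef_pos: [521.5, -96.6, 129.3]
orientation: [-0.203, 0.979, 0.001, -0.002]
wrist_force: [1.2, -0.9, -0.5]
gripper_width: 0.4
```

```bash
python3 go.py 505 -366.5 75
```

```text
t 7.92 p [521.5 -96.6 129.3] F [ 1.2 -0.9 -0.5] grip 0.4 tilt 0.2
units [ 4.89 -9.65  2.16] vert unit per mm [-0.0001 -0.0001  0.04  ]
```

Request:
arm_command:
  plan:
    - {"dx":0.6,"dy":-1.2,"dz":0,"wx":0,"wy":0,"wz":0,"grip":0}
    - {"dx":1.2,"dy":-2.4,"dz":0,"wx":0,"wy":0,"wz":0,"grip":0}
    - {"dx":1.8,"dy":-3.6,"dz":0,"wx":0,"wy":0,"wz":0,"grip":0}
    - {"dx":2.4,"dy":-4.8,"dz":0,"wx":0,"wy":0,"wz":0,"grip":0}
    - {"dx":3.0,"dy":-6,"dz":0,"wx":0,"wy":0,"wz":0,"grip":0}
    - {"dx":3.7,"dy":-7.3,"dz":0,"wx":0,"wy":0,"wz":0,"grip":0}
    - {"dx":4.3,"dy":-8.5,"dz":0,"wx":0,"wy":0,"wz":0,"grip":0}
    - {"dx":4.89,"dy":-9.65,"dz":0,"wx":0,"wy":0,"wz":0,"grip":0}
    - {"dx":4.89,"dy":-9.65,"dz":0.8,"wx":0,"wy":0,"wz":0,"grip":0}
    - {"dx":4.89,"dy":-9.65,"dz":1.6,"wx":0,"wy":0,"wz":0,"grip":0}
    - {"dx":4.89,"dy":-9.65,"dz":2.16,"wx":0,"wy":0,"wz":0,"grip":0}
    - {"dx":4.89,"dy":-9.65,"dz":2.16,"wx":0,"wy":0,"wz":0,"grip":0}

```text
time_s: 8.92
eef_pos: [502.1, -365.6, 70.2]
orientation: [-0.202, 0.979, 0.003, -0.005]
wrist_force: [-0.0, -0.1, 0.1]
gripper_width: 1.1
```

```bash
python3 go.py 505 -366.5 41; python3 - <<'E'
from h import *
c=(213,302);im=ctrl.capture("scene")["image"]
o=cv2.resize(im[c[1]-60:c[1]+60,c[0]-60:c[0]+60],(400,400),interpolation=cv2.INTER_CUBIC)
c=(296,300);im=ctrl.capture("side")["image"]
o=np.hstack([o,cv2.resize(im[c[1]-60:c[1]+60,c[0]-60:c[0]+60],(400,400),interpolation=cv2.INTER_CUBIC)])
cv2.imwrite("pics/above3.png",o)
E
```

```text
t 8.92 p [ 502.1 -365.6   70.2] F [-0.  -0.1  0.1] grip 1.1 tilt 0.64
units [-0.1  -0.09  1.17] vert unit per mm [-0.0003 -0.0003  0.04  ]
```

View pics/above3.png

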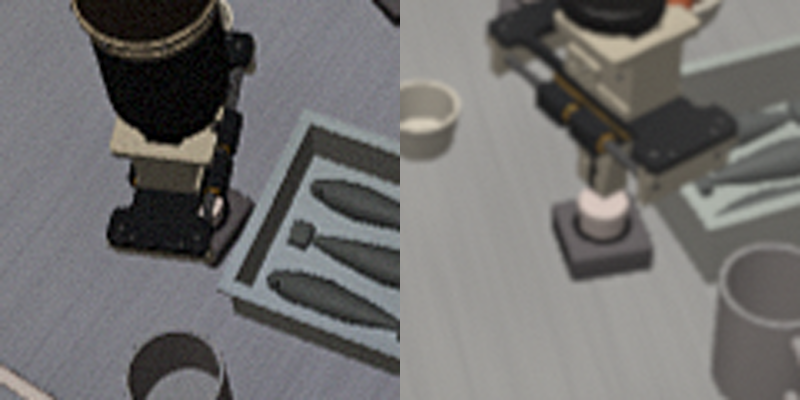

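The tips at (600,190) are over the pan timer's button at (603,212). The gripper body will stay about 34 mm above the 65 mm pan rim when down. Centring, then pressing.

Request:
arm_command:
  plan:
    - {"dx":-0.1,"dy":-0.09,"dz":0.0,"wx":0,"wy":0,"wz":0,"grip":0}
    - {"dx":-0.1,"dy":-0.09,"dz":0.1,"wx":0,"wy":0,"wz":0,"grip":0}
    - {"dx":-0.1,"dy":-0.09,"dz":0.3,"wx":0,"wy":0,"wz":0,"grip":0}
    - {"dx":-0.1,"dy":-0.09,"dz":0.45,"wx":0,"wy":0,"wz":0,"grip":0}
    - {"dx":-0.1,"dy":-0.09,"dz":0.6,"wx":0,"wy":0,"wz":0,"grip":0}
    - {"dx":-0.1,"dy":-0.09,"dz":0.75,"wx":0,"wy":0,"wz":0,"grip":0}
    - {"dx":-0.1,"dy":-0.09,"dz":0.85,"wx":0,"wy":0,"wz":0,"grip":0}
    - {"dx":-0.1,"dy":-0.09,"dz":0.95,"wx":0,"wy":0,"wz":0,"grip":0}
    - {"dx":-0.1,"dy":-0.09,"dz":1.05,"wx":0,"wy":0,"wz":0,"grip":0}
    - {"dx":-0.1,"dy":-0.09,"dz":1.17,"wx":0,"wy":0,"wz":0,"grip":0}
    - {"dx":-0.1,"dy":-0.09,"dz":1.17,"wx":0,"wy":0,"wz":0,"grip":0}
    - {"dx":-0.1,"dy":-0.09,"dz":1.17,"wx":0,"wy":0,"wz":0,"grip":0}

```text
time_s: 10.02
eef_pos: [507.5, -367.3, 44.5]
orientation: [-0.203, 0.979, 0.001, -0.003]
wrist_force: [-0.3, 2.0, 2.9]
gripper_width: 0.3
```

Request:
arm_command:
  plan:
    - {"dx":0,"dy":0,"dz":-0.5,"wx":0,"wy":0,"wz":0,"grip":0}
    - {"dx":0,"dy":0,"dz":-1.2,"wx":0,"wy":0,"wz":0,"grip":0}
    - {"dx":0,"dy":0,"dz":-2.4,"wx":0,"wy":0,"wz":0,"grip":0}
    - {"dx":0,"dy":0,"dz":-3.6,"wx":0,"wy":0,"wz":0,"grip":0}
    - {"dx":0,"dy":0,"dz":-4.8,"wx":0,"wy":0,"wz":0,"grip":0}
    - {"dx":0,"dy":0,"dz":-6,"wx":0,"wy":0,"wz":0,"grip":0}
    - {"dx":0,"dy":0,"dz":-6,"wx":0,"wy":0,"wz":0,"grip":0}
    - {"dx":0,"dy":0,"dz":-6,"wx":0,"wy":0,"wz":0,"grip":0}

```text
time_s: 10.68
eef_pos: [509.2, -368.1, 196.5]
orientation: [-0.203, 0.979, 0.0, -0.001]
wrist_force: [0.0, 0.6, -0.5]
gripper_width: 0.4
```

```bash
python3 go.py 505 -366.5 200; python3 chk.py; python3 - <<'E'
from h import *
cv2.imwrite("pics/end.png",cv2.resize(ctrl.capture("scene")["image"],(800,600)))
E
```

```text
t 10.68 p [ 509.2 -368.1  196.5] F [ 0.   0.6 -0.5] grip 0.4 tilt 0.13
units [ 0.13  0.12 -0.14] vert unit per mm [-0.0001 -0.      0.04  ]
scene small 47 [38.  40.4]
scene board 40 [49.6 52.6]
scene large 31 [37.  39.7]
scene pan 59 [37.3 39.5]
side small 39 [38.1 40.2]
side board 27 [50.2 50.9]
side large 21 [38.6 40.9]
side pan 58 [38. 40.]
```

View pics/end.png

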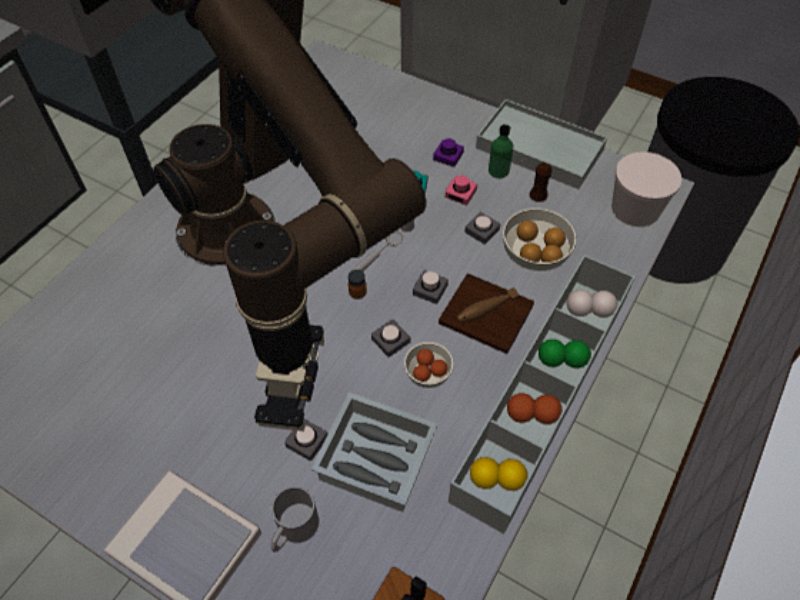

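All three buttons read down, the board's reads up, and everything else sits at its first-picture pixels, e.g. pan timer (305,437), mug (294,512) and jar (357,285). Handing in.

```bash
python3 -c "
from bench import ctrl
print(ctrl.job_done())"
```

```text
the job is handed in; nothing more can be done
None
```

I pressed the timers of the small bowl, the large bowl and the steel pan in that order with closed fingertips, then handed the job in at about 11 s.

- **Buttons:** The last depth check from both cameras put the three pressed button tops at 37–39 mm, which is fully down. The cutting board's button read about 50 mm, so it is still up.
- **Forces:** The wrist read 5.6 N, 4.8 N and 2.9 N at the end of each press. These are readings at the end of the move, not peaks.
- **Pan press:** It stopped about 3 mm higher than I aimed, and its 2.9 N does not show it reaching the stop. Only the depth reading (37–38 mm) confirms that button.
- **Everything else:** By eye, the final picture showed no timer or bystander moved. I did not measure this. The salt shaker and the turquoise look-alike were partly hidden by the arm in that picture.

One early move call was refused because its rows lacked the turn keys; nothing moved, and I sent it again complete.

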